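# Clip the tomato recipe card onto the recipe board

### The job

Clip the red tomato recipe card onto the wooden recipe board: lay it flat on the board and slide its front edge under the sprung steel clip, up to the stop, straight and centred on the board. Let the card's own edge lift the clip, do not touch the clip with the robot, and leave the yellow lemon card where it is.

Things in the scene. Friction and masses are not known exactly. Their poses are not given: they have to be found in the camera images.
- tomato_card: Stiff white recipe card to clip, 110 x 80 x 4 mm, 60 g: red border, tomato picture, red grip bar. Origin: centre of underside; x to the front edge (55 mm ahead; goes under the clip), z up. Upright grip bar along x, 40 long, 12 wide, centred at x = -28 mm, from 4 to 32 mm above the underside. Lies flat on the worktop, left or right of the board.
- lemon_card: The other card, same shape, size and axes, with yellow border, lemon picture and yellow grip bar, on the other side of the board.
- recipe_board: Fixed wooden board, x -105 to +92 mm, 120 wide, top face 10 mm above origin. Origin: underside, centre line; x to the clip end, away from the robot, z up. Along x: clip's lip tip at +20 (10 mm gap under it), closed clip's pinch line +44, face of the 8 mm high stop +72. Card fully home: its origin at x = +17, y = 0, z = 10 mm, its x along the board's.
- clip: Sprung steel clip on the board, 60 mm wide, up to 28 mm above the worktop. Origin on its hinge, at x = 84, z = 24 mm in the board's frame; y along the hinge. Shut 0.5 mm above the board with about 2.5 N; a card edge pushed in under its 30 degree flared lip lifts it (turn about +y, 0.1 rad), which takes 3 to 10 N of push.
Mind the look-alikes: they are no part of the job. Leave any pink look-alike of the tomato_card alone.

How it is judged:
At the end, for the whole second after the job is handed in: The tomato card lies flat and at rest on the board, front edge under the clip and within 14 mm of the stop, centred within 15 mm and square to the board within 10 degrees, the clip pressing on it with more than 0.5 N; the lemon card is within 30 mm of where it was (x of tomato_card in the frame of recipe_board between 0.003 and 0.022 m and y of tomato_card in the frame of recipe_board between -0.015 and 0.015 m and z of tomato_card in the frame of recipe_board between 0.006 and 0.015 m and angle between tomato_card's own z axis and vertical below 0.06 rad and angle between the x axis of tomato_card and the x axis of recipe_board, either way round below 0.175 rad and contact force between clip and tomato_card above 0.5 N and linear speed of tomato_card below 0.02 m/s and distance of lemon_card from where it was at the start of the episode below 0.03 m); the robot touches nothing.
It fails at once if the robot touches the clip with more than 2 N (contact force between any of the fingers, the arm and clip above 2 N).
It also fails if it takes over 40 s, if anything falls off the work surface, if the arm or the gripper's body presses on something with over 40 N, if the wrist force passes 120 N, or if a joint passes its speed limit or range.

### The arm

A 7-joint arm with a two-finger parallel gripper is mounted at the origin on a cart in front of the work surface, level with it; the furniture and walls round the work are solid. World frame = base frame: x ahead of the robot, y to its left, z up, the work surface at z = 0. Lengths are in m, angles in rad, forces in N, time in s.
With the tool pointing down it reaches from about 0.425 to 0.925 m from the base axis. Payload 6.8 kg.
Tool frame: the origin (TCP) lies midway between the tips of the shut fingers; the grasp point (between the pads) lies 19 mm behind it (bot.pinch_z is the distance from the TCP to the grasp point, in m); x points along the fingers, y is the direction in which the jaws open and shut, and the axes are right-handed (so a half turn about x gives the same grasp; the last joint's range is limited). The gripper opens to 85 mm and grips with 20 to 120 N. Pads are 22 mm wide; open, the fingers measure 114 mm over their backs; the gripper's body (76 mm by 85 mm) begins 54 mm behind the grasp point. The pads swing forward as they close: fully open they stand 13 mm farther back than shut.
Start: joints at [1.05, 0.477, 0.022, 1.555, -0.011, 1.109, -0.083], TCP at [0.271, -0.618, 0.231] pointing down, gripper open.
Joint ranges: [-2.96, 2.96], [-0.34, 2.1], [-1.41, 1.46], [0.24, 2.44], [-1.37, 4.51], [0.17, 1.92], [-2.96, 2.96]. Speed limits (rad/s): [2.39, 2.39, 3.14, 3.14, 3.14, 3.14, 3.14].

### API

Orientations are given as a unit quaternion [w, x, y, z].
In Python, from station import bot gives the robot as it stands. The module is installed in compiled form; this text tells all that it offers.
- The arm moves only by the tool step_arm, never from a script. Its argument "plan" is a list of rows, each a list of 6 numbers: the shift along the tool's x, y, z in units of 40 mm (1.0 is 40 mm), then the turn, a rotation vector about the tool's x, y, z in units of 360 degrees (1.0 is 360 degrees). In form: [[dx, dy, dz, ax, ay, az], ...]. A call has 1 to 8 rows; each row shifts and turns the commanded pose from where the row before left it, along the tool's axes as they then stand; what a row does not reach is not made up. A row lasts 1/8 s, in which the tool goes at most 62.5 mm and 10.7 degrees, less where a joint would pass 70% of its speed; a pose out of reach is approached as far as the arm can. A call with a number of a shift or a turn outside -1 to 1 is refused whole. A call with a gripper value outside its range is refused whole. "fingers" is the closure, from -1 (fully open) to 1 (shut), set as the call begins (left out, the last holds). The fingers move at their own pace and stop on an object; "force" is the grip in N (left out, the last holds). Time passes only in rows, so rows that do not move let the fingers close. It gives the time, the measured TCP pose, the force and the opening at its end, in the units of the state.
- bot.get_obs(): the state, without advancing time (a new reading comes with each control period).
- bot.read_camera(name): name is "side" or "top" or "wrist"; returns (picture, depth): 480x640x3 uint8, red, green, blue; 480x640 float32, m along the optical axis (not along the pixel's ray), 0 where there is no reading.
- bot.camera_model(name): a dict with "mtx" (3x3 intrinsics, pixels), "origin" and "rotation" of the camera in the world; the wrist camera has in their place "T_tool_cam" (4x4, takes a point from camera to tool coordinates, whose origin is the TCP and whose axes are the tool frame's). Camera axes: x right, y up, looking along -z (the intrinsics and any distortion apply to the point x, -y, -z); pixel columns grow to the right and rows downward; lengths in m; the calibration is good to about 2 mm. A picture is of the moment at which its call begins: read the wrist's pose just before it. camera_model takes no time and is no camera call.
- bot.hand_in(): hands the job in, once; it reports no verdict.
The state is a dict: "t": time; "q": joint angles; "joint_vel": joint speeds; "joint_torque": joint torques, N m; "eef_pos": TCP position; "tool_rot": TCP orientation; "contact_force": force on the tool from outside, world axes, zero at the start; "torque": the same for the moment, N m; "gripper_width": opening from 0.0 (shut) to 1.0 (fully open).
Only numpy, scipy, OpenCV 4.12 (cv2) and the standard library are available. Lean on these libraries where they do the work, as an engineer would, in place of code of your own. Each camera call takes 0.05 s, during which the arm holds its last target.

## Working session

There is one attempt and no reset: what is moved stays moved. The work goes in short steps, Python scripts to look and compute and a tool call to move; the robot and the scene stay as the last step left them, time stands still between calls to the robot, and variables do not carry over. Pictures are saved under pics/ and viewed, and the job is handed in when it is done.

Besides the shell and the picture viewer there is one more tool, called after "Call:" as name(argument=value, ...), one argument or row to a line, values as JSON. step_arm: Moves the arm, as the interface text tells. Shifts and turns lie within -1 to 1; 1 stands for 40 mm of shift or 360 degrees of turn. Its arguments: {"type":"object","properties":{"plan":{"type":"array"},"fingers":{"type":"number"},"force":{"type":"number"}},"required":["plan"]}

```bash
mkdir -p pics; ls
python3 - <<'E'
from station import bot
import cv2,numpy as np
o=bot.get_obs();print({k:np.round(v,3).tolist() for k,v in o.items()}, bot.pinch_z)
for n in("top","side"):
    p,d=bot.read_camera(n);cv2.imwrite(f"pics/{n}0.png",p[:,:,::-1]);np.save(f"pics/{n}0.npy",d);np.save(f"pics/{n}0p.npy",p)
    print(n,bot.camera_model(n))
print(bot.camera_model("wrist"))
E
```

```text
pics
{'t': 0.0, 'q': [1.05, 0.478, 0.022, 1.556, -0.011, 1.109, -0.083], 'joint_vel': [-0.001, 0.0, -0.001, 0.002, -0.001, -0.001, 0.001], 'joint_torque': [-0.001, -59.646, 1.608, -28.12, 0.012, 0.009, -0.0], 'eef_pos': [0.271, -0.618, 0.23], 'tool_rot': [-0.144, -0.692, -0.146, 0.692], 'contact_force': [-0.215, -0.974, -0.734], 'torque': [-0.042, 0.03, 0.013], 'gripper_width': 1.001} 0.0187
top {'mtx': array([[452.00342194,   0.        , 315.79008059],
       [  0.        , 452.00342194, 238.26844708],
       [  0.        ,   0.        ,   1.        ]]), 'origin': array([0.42576814, 0.08245325, 1.10478641]), 'rotation': array([-0.70035426, -0.0317292 ,  0.04145352,  0.71188396])}
side {'mtx': array([[556.85190893,   0.        , 323.35748271],
       [  0.        , 556.85190893, 237.20546591],
       [  0.        ,   0.        ,   1.        ]]), 'origin': array([0.02469587, 1.23509678, 0.93333798]), 'rotation': array([-0.17855937, -0.10323328,  0.45066334,  0.86854015])}
{'mtx': array([[422.42621981,   0.        , 315.08838559],
       [  0.        , 422.42621981, 239.02013345],
       [  0.        ,   0.        ,   1.        ]]), 'T_tool_cam': array([[-3.37895608e-04,  3.18246464e-01, -9.48007950e-01,
        -1.41660723e-01],
       [ 9.99999937e-01,  2.11702235e-04, -2.85358471e-04,
        -8.76258826e-04],
       [ 1.09881077e-04, -9.48007987e-01, -3.18246516e-01,
        -8.14196685e-02],
       [ 0.00000000e+00,  0.00000000e+00,  0.00000000e+00,
         1.00000000e+00]])}
```

View pics/top0.png

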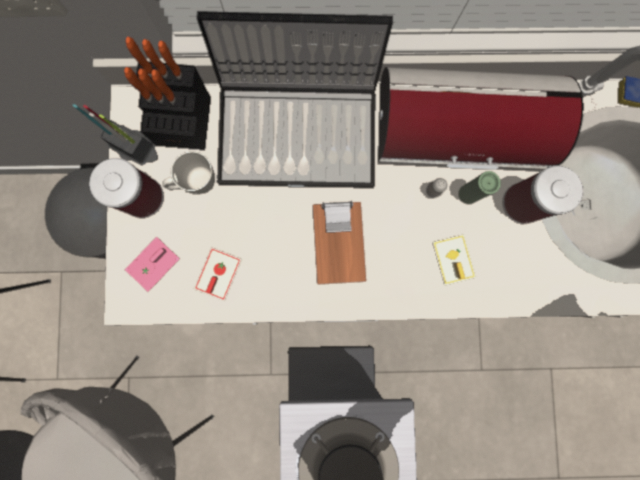

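View pics/side0.png

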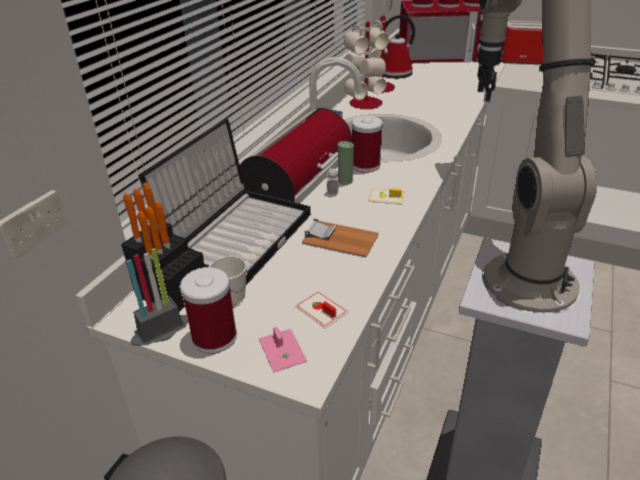

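The top view shows the tomato card at about (218,274) with its bar near (212,285). The board is at (340,243) with the clip at its top end, (338,217). The lemon card is at (455,260) and the pink look-alike at (152,264). Next I'll measure the poses.

```bash
cat > h.py <<'E'
import numpy as np,cv2
from scipy.spatial.transform import Rotation as R
def rot(q): return R.from_quat([q[1],q[2],q[3],q[0]]).as_matrix()
def ray(M,Rm,o,uv,z):
    uv=np.atleast_2d(np.asarray(uv,float));K=M
    d=np.stack([(uv[:,0]-K[0,2])/K[0,0],-(uv[:,1]-K[1,2])/K[1,1],-np.ones(len(uv))],1)@Rm.T
    return o+d*((z-o[2])/d[:,2])[:,None]
def fixed(bot,n,uv,z):
    m=bot.camera_model(n);return ray(m["mtx"],rot(m["rotation"]),m["origin"],uv,z)
def wrist(bot,o,uv,z):
    m=bot.camera_model("wrist");T=m["T_tool_cam"];Rt=rot(o["tool_rot"])
    return ray(m["mtx"],Rt@T[:3,:3],Rt@T[:3,3]+o["eef_pos"],uv,z)
def big(mask):
    c,_=cv2.findContours(mask.astype(np.uint8),cv2.RETR_EXTERNAL,cv2.CHAIN_APPROX_NONE);return max(c,key=cv2.contourArea)
def rect(pts):
    r=cv2.minAreaRect((pts[:,:2]*1000).astype(np.float32));return r,cv2.boxPoints(r)
E
python3 - <<'E'
from h import *
from station import bot
p=np.load("pics/top0p.npy");d=np.load("pics/top0.npy");hsv=cv2.cvtColor(p,cv2.COLOR_RGB2HSV)
H,S,V=[hsv[:,:,i].astype(int) for i in range(3)]
def roi(m,x0,x1,y0,y1):
    q=np.zeros_like(m);q[y0:y1,x0:x1]=m[y0:y1,x0:x1];return q
red=roi(((H<8)|(H>172))&(S>60),190,250,240,305)
wood=roi((H<20)&(S>90),300,380,190,295)
yel=roi((H>20)&(H<35)&(S>80),425,485,230,290)
bar=roi(((H<8)|(H>172))&(S>170),190,250,272,305)
for n,m,z in(("tomato",red,.004),("wood",wood,.010),("lemon",yel,.004),("bar",bar,.032)):
    m=cv2.morphologyEx(m.astype(np.uint8),cv2.MORPH_CLOSE,np.ones((3,3)))
    c=big(m)[:,0];r,b=rect(fixed(bot,"top",c,z));print(n,r,b.round().tolist())
o=fixed(bot,"top",[[350,460]],0);print(o)
E
```

```text
tomato ((458.52239990234375, 306.4810791015625), (76.78199005126953, 105.54259490966797), 67.50303649902344) [[395.0, 291.0], [493.0, 251.0], [522.0, 322.0], [424.0, 362.0]]
wood ((528.0509643554688, 10.722530364990234), (191.73468017578125, 116.37815856933594), 2.391294479370117) [[430.0, 65.0], [435.0, -51.0], [626.0, -43.0], [621.0, 73.0]]
lemon ((455.6998291015625, -284.9856262207031), (41.97406005859375, 24.92575454711914), 17.14215660095215) [[432.0, -279.0], [439.0, -303.0], [479.0, -291.0], [472.0, -267.0]]
bar ((432.7201843261719, 315.173095703125), (3.128849506378174, 31.114673614501953), 66.17861938476562) [[418.0, 320.0], [446.0, 307.0], [448.0, 310.0], [419.0, 323.0]]
[[ 0.0175201  -0.00493524  0.        ]]
```

```bash
cat >> h.py <<'E'
def go(o,tgt,yaw_y=None,unit=.04):
    """remaining shift (tool units) & turn about tool x,y,z (units of 360) so that tool x is down and tool y has yaw yaw_y (deg, mod 180)"""
    Rt=rot(o["tool_rot"]);s=Rt.T@(np.asarray(tgt)-o["eef_pos"])/unit
    cur=np.degrees(np.arctan2(Rt[1,1],Rt[0,1]))
    print("tool y yaw",cur.round(2),"axes\n",Rt.round(3),"\nshift units",s.round(3), "pos",np.round(o["eef_pos"],4))
    if yaw_y is not None:
        dy=(yaw_y-cur+90)%180-90
        a=np.radians(cur+dy);x=np.array([0,0,-1.]);y=np.array([np.cos(a),np.sin(a),0]);G=np.stack([x,y,np.cross(x,y)],1)
        print("turn",(R.from_matrix(Rt.T@G).as_rotvec()/2/np.pi).round(4),"shift in goal axes",(G.T@(np.asarray(tgt)-o["eef_pos"])/unit).round(3))
E
python3 - <<'E'
from h import *
from station import bot
o=bot.get_obs();go(o,[.47,-.2,.23],67.5)
E
```

```text
tool y yaw -66.35 axes
 [[-0.001  0.401 -0.916]
 [ 0.001 -0.916 -0.401]
 [-1.    -0.002  0.   ]] 
shift units [ 0.022 -7.568 -8.758] pos [ 0.2705 -0.6178  0.2304]
turn [1.282e-01 1.000e-04 2.000e-04] shift in goal axes [ 1.0000e-02 -1.1559e+01 -6.0900e-01]
```

Call:
step_arm(
  plan=[
    [0,-0.9,-1,0,0,0],
    [0,-0.9,-1,0,0,0],
    [0,-0.9,-1,0,0,0],
    [0,-0.9,-1,0,0,0],
    [0,-0.9,-1,0,0,0],
    [0,-0.9,-1,0,0,0],
    [0,-0.9,-1,0,0,0],
    [0,-0.9,-1,0,0,0],
  ],
  fingers=-1,
  force=60,
)

```text
t: 1.1
eef_pos: [0.4487, -0.2244, 0.2312]
tool_rot: [-0.145, -0.692, -0.145, 0.692]
contact_force: [0.3, -0.0, -0.9]
gripper_width: 1.0
```

Call:
step_arm(
  plan=[
    [0,0,0,-0.029,0,0],
    [0,0,0,-0.029,0,0],
    [0,0,0,-0.029,0,0],
    [0,0,0,-0.029,0,0],
    [0,0,0,-0.029,0,0],
    [0,0,0,-0.029,0,0],
    [0,0,0,-0.029,0,0],
    [0,0,0,-0.029,0,0],
  ],
)

```text
t: 2.1
eef_pos: [0.4481, -0.2261, 0.231]
tool_rot: [0.57, 0.418, 0.571, -0.418]
contact_force: [-0.3, -0.0, -0.3]
gripper_width: 1.002
```

Run:
```python
from h import *
from station import bot
o=bot.get_obs();print(o['t'],o['q'].round(2));go(o,[.415,.30,.23],67.5)
```

```text
2.1 [ 0.67  0.22 -0.37  1.94  0.09  1.    0.56]
tool y yaw 17.51 axes
 [[-0.001  0.954  0.301]
 [ 0.     0.301 -0.954]
 [-1.    -0.001 -0.   ]] 
shift units [  0.029   3.169 -12.791] pos [ 0.4481 -0.2261  0.231 ]
turn [-1.389e-01 -1.000e-04  0.000e+00] shift in goal axes [ 0.025 11.834 -5.797]
```

Call:
step_arm(
  plan=[
    [0,0,0,-0.028,0,0],
    [0,0,0,-0.028,0,0],
    [0,0,0,-0.028,0,0],
    [0,0,0,-0.028,0,0],
    [0,0,0,-0.027,0,0],
    [0,0.98,-0.48,0,0,0],
    [0,0.98,-0.48,0,0,0],
    [0,0.98,-0.48,0,0,0],
  ],
)

```text
t: 3.1
eef_pos: [0.4404, -0.0942, 0.2311]
tool_rot: [0.693, 0.14, 0.693, -0.14]
contact_force: [0.0, 0.5, 0.4]
gripper_width: 1.001
```

Call:
step_arm(
  plan=[
    [0,0.98,-0.48,0,0,0],
    [0,0.98,-0.48,0,0,0],
    [0,0.98,-0.48,0,0,0],
    [0,0.98,-0.48,0,0,0],
    [0,0.98,-0.48,0,0,0],
    [0,0.98,-0.48,0,0,0],
    [0,0.98,-0.48,0,0,0],
    [0,0.98,-0.48,0,0,0],
  ],
)

```text
t: 4.1
eef_pos: [0.4204, 0.2542, 0.2311]
tool_rot: [0.693, 0.14, 0.693, -0.14]
contact_force: [0.5, -0.5, 0.1]
gripper_width: 1.002
```

Call:
step_arm(
  plan=[
    [0,0.98,-0.48,0,0,0],
    [0,0,0,0,0,0],
  ],
)

```text
t: 4.35
eef_pos: [0.4168, 0.3004, 0.2313]
tool_rot: [0.693, 0.138, 0.694, -0.137]
contact_force: [-0.2, -0.8, -0.7]
gripper_width: 1.003
```

Run:
```python
from h import *
from station import bot
o=bot.get_obs();p,d=bot.read_camera("wrist");cv2.imwrite("pics/w1.png",p[:,:,::-1]);np.savez("pics/w1.npz",p=p,d=d,e=o["eef_pos"],r=o["tool_rot"])
print(o['t'],o['q'].round(2));go(o,[.4326,.3172,.1],67.5)
```

```text
4.35 [-0.04  0.32 -0.84  1.89  0.27  1.05  0.19]
tool y yaw 67.54 axes
 [[-0.001  0.382  0.924]
 [ 0.002  0.924 -0.382]
 [-1.     0.002 -0.002]] 
shift units [3.283 0.534 0.211] pos [0.4168 0.3004 0.2313]
turn [ 0.0001 -0.0003 -0.0003] shift in goal axes [3.283 0.54  0.205]
```

View pics/w1.png

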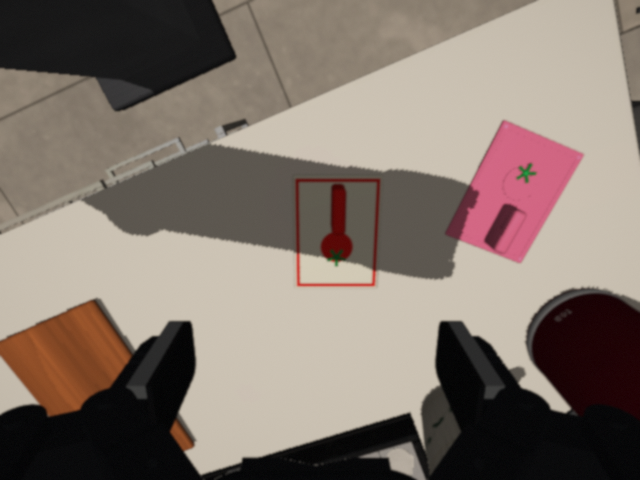

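The card is at (338,232) in the wrist view, its bar at about (338,208) and its border almost square to the image. The fingers show at the bottom. I'll measure the border and the bar from this picture.

Run:
```python
from h import *
from station import bot
f=np.load("pics/w1.npz");p=f["p"];o=dict(eef_pos=f["e"],tool_rot=f["r"])
hsv=cv2.cvtColor(p,cv2.COLOR_RGB2HSV);H,S,V=[hsv[:,:,i].astype(int) for i in range(3)]
m=((H<8)|(H>172))&(S>110);m[:, :285]=0;m[:,390:]=0;m[:170]=0;m[295:]=0
r,b=rect(wrist(bot,o,big(m)[:,0],.004));print(r,b.round(1).tolist())
m2=m.copy();m2[:183]=0;m2[228:]=0;m2[:,:315]=0;m2[:,:]=m2;m2[:,362:]=0
for z in(.032,.018):
  r,b=rect(wrist(bot,o,big(m2)[:,0],z));print(z,r,b.round(1).tolist())
print(big(m2)[:,0].min(0),big(m2)[:,0].max(0))
d=f["d"];print(d[190:230:8,338],d[232,310])
```

```text
((457.68505859375, 305.34173583984375), (75.08012390136719, 103.0378646850586), 67.49053192138672) [[395.70001220703125, 290.3999938964844], [490.8999938964844, 250.89999389648438], [519.7000122070312, 320.29998779296875], [424.5, 359.70001220703125]]
0.032 ((426.66131591796875, 317.6228332519531), (11.816583633422852, 36.802860260009766), 68.21780395507812) [[407.3999938964844, 319.0], [441.6000061035156, 305.29998779296875], [445.8999938964844, 316.29998779296875], [411.79998779296875, 329.8999938964844]]
0.018 ((430.22320556640625, 317.0350036621094), (12.301546096801758, 38.313297271728516), 68.2177963256836) [[410.20001220703125, 318.3999938964844], [445.70001220703125, 304.20001220703125], [450.29998779296875, 315.6000061035156], [414.70001220703125, 329.8999938964844]]
[331 184] [345 227]
[0.3490691  0.34978467 0.35123318 0.3537132  0.35608077] 0.38850015
```

Call:
step_arm(
  plan=[
    [0.5,0.26,0.1,0,0,0],
    [0.8,0.26,0.1,0,0,0],
    [0.9,0,0,0,0,0],
    [0.9,0,0,0,0,0],
    [0.9,0,0,0,0,0],
    [0.8,0,0,0,0,0],
    [0.6,0,0,0,0,0],
    [0,0,0,0,0,0],
  ],
)

```text
t: 5.4
eef_pos: [0.433, 0.3102, 0.0137]
tool_rot: [0.692, 0.139, 0.694, -0.142]
contact_force: [0.0, -0.2, -0.1]
gripper_width: 1.0
```

Run:
```python
from h import *
from station import bot
o=bot.get_obs();p,d=bot.read_camera("wrist");cv2.imwrite("pics/w2.png",p[:,:,::-1])
print(o['t'],o['contact_force']);go(o,[.432,.3165,.009],67.5)
```

```text
5.4 [ 0.02007978 -0.18181989 -0.07373943]
tool y yaw 67.13 axes
 [[-0.003  0.389  0.921]
 [-0.003  0.921 -0.389]
 [-1.    -0.004 -0.001]] 
shift units [ 0.118  0.135 -0.084] pos [0.433  0.3102 0.0137]
turn [-0.001  -0.0002  0.0007] shift in goal axes [ 0.118  0.135 -0.084]
```

View pics/w2.png

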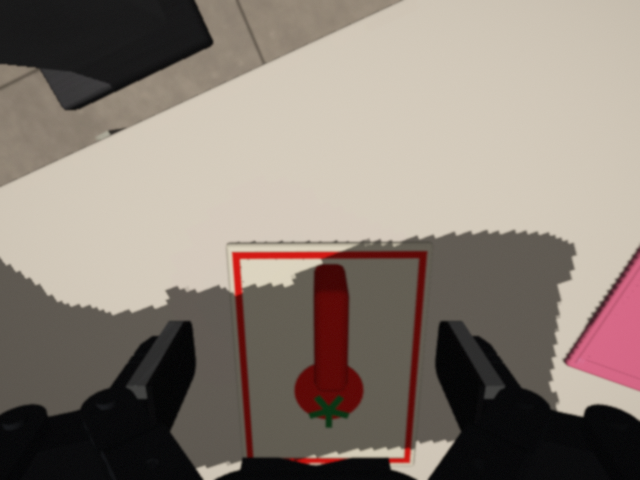

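The bar at (332,325) stands between the open fingers. The remaining shift is small, about 5 mm along +y and 3 mm along -z. I'll correct that and then close.

Call:
step_arm(
  plan=[
    [0.1,0.14,-0.08,-0.001,0,0],
    [0,0,0,0,0,0],
  ],
)

```text
t: 5.7
eef_pos: [0.4332, 0.3202, 0.0121]
tool_rot: [0.694, 0.138, 0.693, -0.137]
contact_force: [-1.5, 0.6, 0.5]
gripper_width: 1.0
```

Call:
step_arm(
  plan=[
    [0,0,0,0,0,0],
    [0,0,0,0,0,0],
    [0,0,0,0,0,0],
    [0,0,0,0,0,0],
    [0,0,0,0,0,0],
    [0,0,0,0,0,0],
    [0,0,0,0,0,0],
    [0,0,0,0,0,0],
  ],
  fingers=1,
  force=70,
)

```text
t: 6.7
eef_pos: [0.433, 0.3194, 0.0115]
tool_rot: [0.694, 0.138, 0.693, -0.137]
contact_force: [0.9, -0.2, 6.1]
gripper_width: 0.124
```

Run:
```python
from h import *
from station import bot
o=bot.get_obs();p,d=bot.read_camera("wrist");cv2.imwrite("pics/w3.png",p[:,:,::-1])
print(o['t'],o['contact_force'],o['gripper_width']);go(o,[.432,.3165,.009],67.5)
```

```text
6.7 [ 0.87997429 -0.22615143  6.05618747] 0.12404899896074864
tool y yaw 67.57 axes
 [[ 0.     0.382  0.924]
 [ 0.     0.924 -0.382]
 [-1.     0.     0.   ]] 
shift units [ 0.063 -0.075  0.004] pos [0.433  0.3194 0.0115]
turn [ 0.0002  0.0001 -0.    ] shift in goal axes [ 0.063 -0.075  0.005]
```

View pics/w3.png

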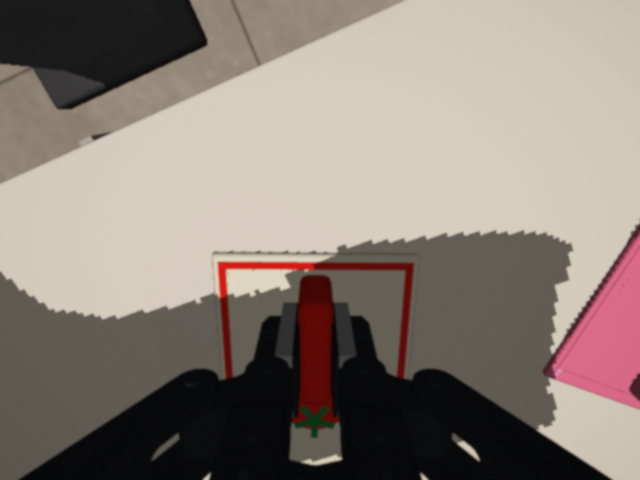

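The bar is gripped centrally at (316,330), opening 0.12. Next I'll lift it, turn to the board's yaw and carry it over the near end of the board.

Call:
step_arm(
  plan=[
    [-0.3,0,0,0,0,0],
    [-0.6,0,0,0,0,0],
    [-0.8,0,0,0,0,0],
    [0,0,0,-0.023,0,0],
    [0,0,0,-0.023,0,0],
    [0,0,0,-0.023,0,0],
    [0,0,0,0,0,0],
  ],
)

```text
t: 7.62
eef_pos: [0.4328, 0.3191, 0.0795]
tool_rot: [0.707, -0.014, 0.707, 0.014]
contact_force: [-0.4, -0.8, -1.1]
gripper_width: 0.121
```

Call:
step_arm(
  plan=[
    [0,-0.9,0,0,0,0],
    [0,-1,0,0,0,0],
    [0,-1,0.1,0,0,0],
    [0,-1,0.1,0,0,0],
    [0,-1,0.1,0,0,0],
    [0,-1,0.1,0,0,0],
    [0,-1,0.1,0,0,0],
    [0,-0.7,0,0,0,0],
  ],
)

```text
t: 8.62
eef_pos: [0.4658, 0.0143, 0.0795]
tool_rot: [0.707, -0.013, 0.707, 0.013]
contact_force: [0.6, 0.4, -1.0]
gripper_width: 0.12
```

Call:
step_arm(
  plan=[
    [0,0,0,0,0,0],
    [0,0,0,0,0,0],
  ],
)

```text
t: 8.88
eef_pos: [0.4657, 0.0171, 0.0796]
tool_rot: [0.707, -0.014, 0.707, 0.015]
contact_force: [0.3, 0.1, 0.2]
gripper_width: 0.12
```

Run:
```python
from h import *
from station import bot
o=bot.get_obs();p,d=bot.read_camera("wrist");cv2.imwrite("pics/w4.png",p[:,:,::-1]);np.savez("pics/w4.npz",p=p,d=d,e=o["eef_pos"],r=o["tool_rot"])
p,d=bot.read_camera("top");cv2.imwrite("pics/t4.png",p[160:320,220:460,::-1].repeat(3,0).repeat(3,1));np.savez("pics/t4.npz",p=p,d=d)
print(o['t'],o['contact_force'],o['gripper_width']);go(o,[.4646,.008,.0195],92.4)
```

```text
8.875 [0.3110536  0.1182555  0.18612851] 0.12038569571507486
tool y yaw 92.34 axes
 [[ 0.001 -0.041  0.999]
 [ 0.     0.999  0.041]
 [-1.     0.     0.001]] 
shift units [ 1.502 -0.228 -0.037] pos [0.4657 0.0171 0.0796]
turn [-0.0002  0.0001 -0.0001] shift in goal axes [ 1.502 -0.227 -0.037]
```

View pics/w4.png

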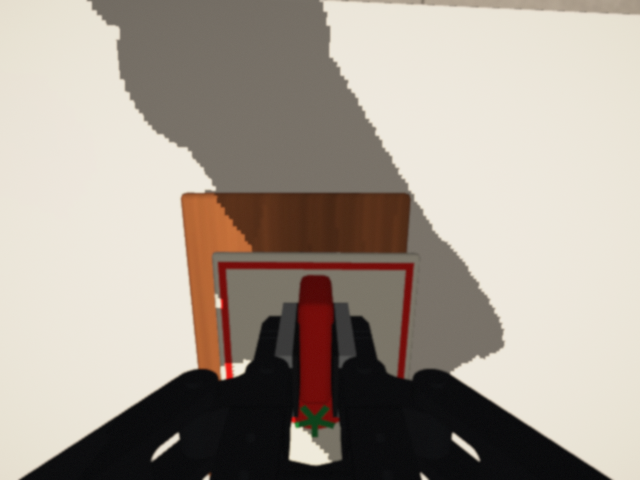

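View pics/t4.png

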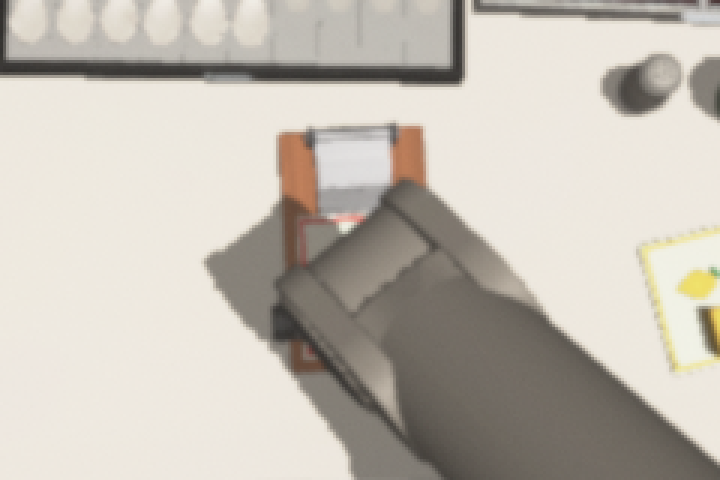

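Wrist view: the near edge of the board runs from (182,194) to (410,194). The held card's rear edge runs from (214,254) to (418,254). I'll relate the two numerically.

Run:
```python
from h import *
from station import bot
f=np.load("pics/w4.npz");p=f["p"];o=dict(eef_pos=f["e"],tool_rot=f["r"])
hsv=cv2.cvtColor(p,cv2.COLOR_RGB2HSV);H,S,V=[hsv[:,:,i].astype(int) for i in range(3)]
m=(H<20)&(S>120);m[250:]=0
c=big(m)[:,0]
for r_ in (205,225,245): 
    x=c[c[:,1]==r_][:,0]; print("row",r_,wrist(bot,o,[[x.min()-.5,r_],[x.max()+.5,r_]],.010).round(4).tolist())
for u in(220,300,380):
    y=c[c[:,0]==u][:,1].min(); print("col",u,y,wrist(bot,o,[[u,y]],.010).round(4).tolist())
zc=o["eef_pos"][2]-.0075
print("card rear", wrist(bot,o,[[214,253.5],[418,253.5]],zc).round(4).tolist())
```

```text
row 205 [[0.4383, -0.0521, 0.01], [0.4336, 0.0645, 0.01]]
row 225 [[0.449, -0.0517, 0.01], [0.4443, 0.0651, 0.01]]
row 245 [[0.4601, -0.0513, 0.01], [0.4554, 0.0653, 0.01]]
col 220 193 [[0.4312, -0.0321, 0.01]]
col 300 194 [[0.4301, 0.0086, 0.01]]
col 380 194 [[0.4284, 0.0493, 0.01]]
card rear [[0.4402, -0.0215, 0.0721], [0.4371, 0.0554, 0.0721]]
```

Call:
step_arm(
  plan=[
    [0,-0.24,-0.03,0,0,0],
    [0.5,0,0,0,0,0],
    [0.5,0,0,0,0,0],
    [0.3,0,0,0,0,0],
    [0,0,0,0,0,0],
    [0,0,0,0,0,0],
  ],
)

```text
t: 9.72
eef_pos: [0.4652, 0.0069, 0.0278]
tool_rot: [0.707, -0.015, 0.707, 0.015]
contact_force: [-0.5, 0.7, -0.5]
gripper_width: 0.127
```

Call:
step_arm(
  plan=[
    [0.05,0,0,0,0,0],
    [0.05,0,0,0,0,0],
    [0,0,0,0,0,0],
  ],
)

```text
t: 10.1
eef_pos: [0.4648, 0.0067, 0.0233]
tool_rot: [0.707, -0.015, 0.707, 0.015]
contact_force: [-0.3, 0.3, -0.5]
gripper_width: 0.123
```

Call:
step_arm(
  plan=[
    [0.04,0,0,0,0,0],
    [0,0,0,0,0,0],
  ],
)

```text
t: 10.35
eef_pos: [0.4648, 0.0067, 0.0216]
tool_rot: [0.707, -0.015, 0.707, 0.015]
contact_force: [0.6, -0.1, -1.1]
gripper_width: 0.122
```

Call:
step_arm(
  plan=[
    [0.03,0,0,0,0,0],
    [0,0,0,0,0,0],
  ],
)

```text
t: 10.6
eef_pos: [0.4648, 0.0067, 0.0214]
tool_rot: [0.707, -0.015, 0.707, 0.014]
contact_force: [-4.8, -0.5, 15.7]
gripper_width: 0.125
```

Call:
step_arm(
  plan=[
    [0.03,0,0,0,0,0],
    [0,0,0,0,0,0],
  ],
)

```text
t: 10.85
eef_pos: [0.4649, 0.0067, 0.0214]
tool_rot: [0.707, -0.016, 0.707, 0.014]
contact_force: [-10.5, -2.7, 34.9]
gripper_width: 0.119
```

Run:
```python
from h import *
from station import bot
o=bot.get_obs();print(o['t'],o['contact_force'],o['eef_pos'],o['torque'])
p,d=bot.read_camera("side");cv2.imwrite("pics/s5.png",p[190:280,270:410,::-1].repeat(5,0).repeat(5,1))
```

```text
10.85 [-10.53083687  -2.69498224  34.94409822] [0.46486699 0.00670784 0.02137756] [-0.39275382  2.24011024 -0.01504102]
```

View pics/s5.png

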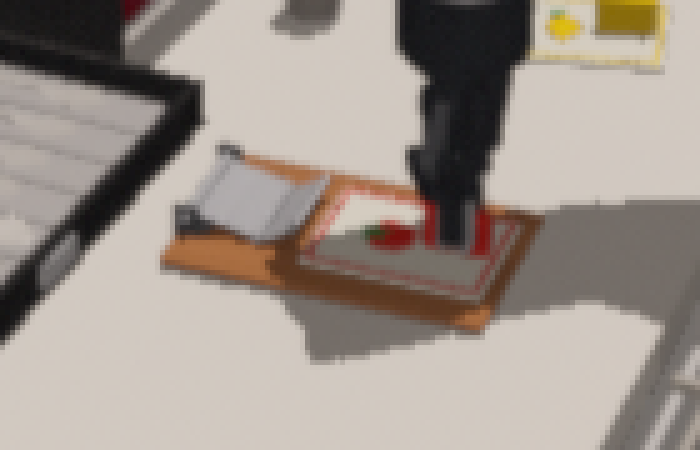

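The side view shows the card flat on the board at about (400,245), with its front edge just short of the clip lip. It is pressing at 35 N, so I'll ease that off and then slide.

Call:
step_arm(
  plan=[
    [-0.05,0,0,0,0,0],
    [0,0,0,0,0,0],
  ],
)

```text
t: 11.15
eef_pos: [0.465, 0.0067, 0.0214]
tool_rot: [0.707, -0.015, 0.707, 0.015]
contact_force: [-2.0, -0.0, 7.1]
gripper_width: 0.122
```

Call:
step_arm(
  plan=[
    [0,0,0.2,0,0,0],
    [0,0,0.2,0,0,0],
    [0,0,0.15,0,0,0],
    [0,0,0,0,0,0],
  ],
)

```text
t: 11.65
eef_pos: [0.487, 0.0078, 0.0215]
tool_rot: [0.707, -0.015, 0.707, 0.015]
contact_force: [-2.7, 0.2, 7.0]
gripper_width: 0.123
```

Call:
step_arm(
  plan=[
    [0,0,0.15,0,0,0],
    [0,0,0.15,0,0,0],
    [0,0,0.15,0,0,0],
    [0,0,0,0,0,0],
  ],
)

```text
t: 12.15
eef_pos: [0.5017, 0.0084, 0.0214]
tool_rot: [0.705, -0.016, 0.709, 0.014]
contact_force: [-11.4, -0.5, 19.5]
gripper_width: 0.121
```

Call:
step_arm(
  plan=[
    [0,0,0.12,0,0,0],
    [0,0,0.12,0,0,0],
    [0,0,0.1,0,0,0],
    [0,0,0,0,0,0],
  ],
)

```text
t: 12.65
eef_pos: [0.5157, 0.009, 0.0214]
tool_rot: [0.705, -0.016, 0.709, 0.014]
contact_force: [-11.0, -0.3, 17.6]
gripper_width: 0.126
```

Run:
```python
from h import *
from station import bot
o=bot.get_obs();print(o['t'],o['contact_force'],o['eef_pos'],o['torque'])
p,d=bot.read_camera("side");cv2.imwrite("pics/s6.png",p[190:280,270:410,::-1].repeat(5,0).repeat(5,1))
```

```text
12.65 [-10.95545667  -0.32056661  17.63321153] [0.5157262  0.0090166  0.02137346] [-0.24830993  2.03947046 -0.03075077]
```

View pics/s6.png

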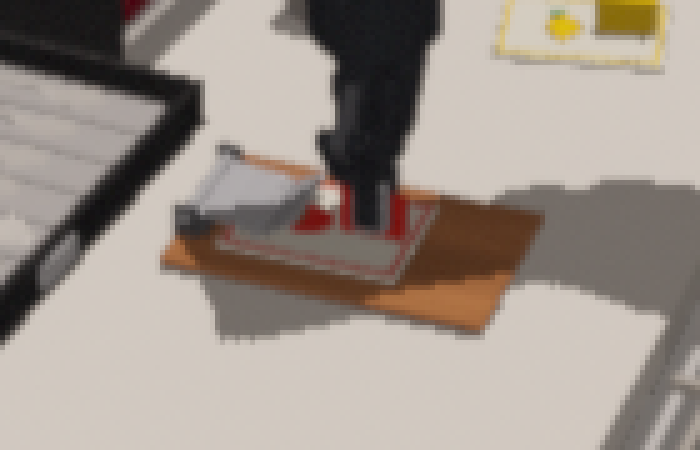

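The card has gone under the clip lip, visible at about (300,215), and is flat and straight. About 8 mm remain to the stop.

Call:
step_arm(
  plan=[
    [0,0,0.08,0,0,0],
    [0,0,0.06,0,0,0],
    [0,0,0,0,0,0],
  ],
)

```text
t: 13.08
eef_pos: [0.5211, 0.0093, 0.0214]
tool_rot: [0.705, -0.016, 0.709, 0.014]
contact_force: [-11.8, -0.4, 18.0]
gripper_width: 0.122
```

Call:
step_arm(
  plan=[
    [0,0,0.05,0,0,0],
    [0,0,0,0,0,0],
  ],
)

```text
t: 13.32
eef_pos: [0.5229, 0.0093, 0.0214]
tool_rot: [0.705, -0.016, 0.709, 0.014]
contact_force: [-12.3, -0.5, 18.9]
gripper_width: 0.12
```

Call:
step_arm(
  plan=[
    [0,0,0.04,0,0,0],
    [0,0,0,0,0,0],
  ],
)

```text
t: 13.58
eef_pos: [0.5236, 0.0093, 0.0214]
tool_rot: [0.704, -0.016, 0.71, 0.014]
contact_force: [-15.7, 0.2, 22.6]
gripper_width: 0.122
```

Force rose while motion stalled, so the stop is reached at a card x of about 17 mm. I'll relax the push and open.

Call:
step_arm(
  plan=[
    [-0.02,0,-0.04,0,0,0],
    [-0.02,0,0,0,0,0],
    [0,0,0,0,0,0],
  ],
)

```text
t: 13.95
eef_pos: [0.5237, 0.0093, 0.0218]
tool_rot: [0.705, -0.015, 0.709, 0.015]
contact_force: [-5.4, 0.6, -0.4]
gripper_width: 0.125
```

Call:
step_arm(
  plan=[
    [0,0,0,0,0,0],
    [0,0,0,0,0,0],
    [0,0,0,0,0,0],
    [0,0,0,0,0,0],
    [0,0,0,0,0,0],
    [0,0,0,0,0,0],
    [0,0,0,0,0,0],
  ],
  fingers=-1,
)

```text
t: 14.82
eef_pos: [0.526, 0.0093, 0.0229]
tool_rot: [0.707, -0.015, 0.707, 0.015]
contact_force: [0.1, 0.1, -0.7]
gripper_width: 0.999
```

Call:
step_arm(
  plan=[
    [-0.3,0,0,0,0,0],
    [-0.6,0,0,0,0,0],
    [-0.9,0,0,0,0,0],
    [-0.9,0,0,0,0,0],
    [-0.9,0,0,0,0,0],
    [-0.9,0,0,0,0,0],
    [0,0,0,0,0,0],
  ],
)

```text
t: 15.7
eef_pos: [0.5277, 0.01, 0.2063]
tool_rot: [0.709, -0.015, 0.705, 0.015]
contact_force: [1.1, -0.0, -0.1]
gripper_width: 1.001
```

Run:
```python
from h import *
from station import bot
o=bot.get_obs();print(o['t'],o['contact_force'],o['eef_pos'])
p,d=bot.read_camera("wrist");cv2.imwrite("pics/w7.png",p[:,:,::-1]);np.savez("pics/w7.npz",p=p,d=d,e=o["eef_pos"],r=o["tool_rot"])
p,d=bot.read_camera("side");cv2.imwrite("pics/s7.png",p[190:280,270:410,::-1].repeat(5,0).repeat(5,1))
```

```text
15.7 [ 1.05201319 -0.00926541 -0.14059296] [0.52768852 0.00995704 0.20632965]
```

View pics/w7.png

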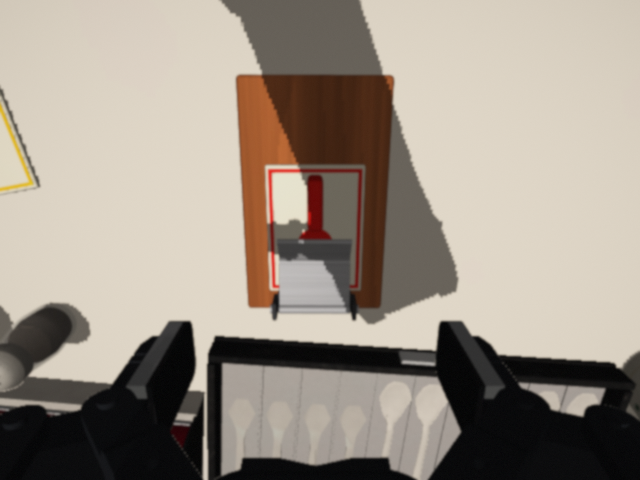

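View pics/s7.png

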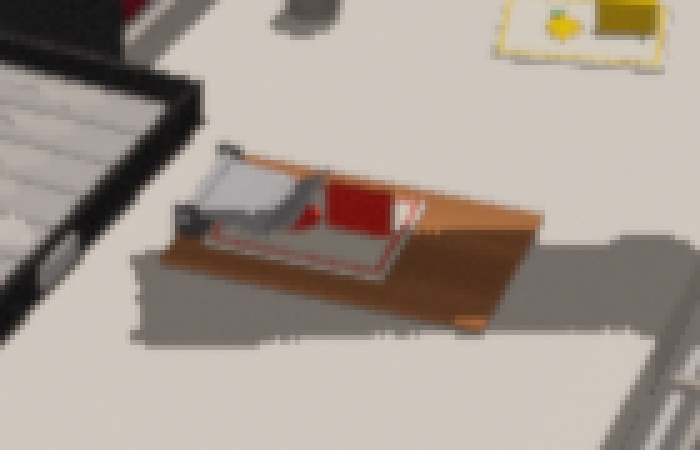

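Wrist view: the card is under the clip, with its rear edge at row 166, columns 266–366. The board spans columns 238–393. I'll check the pose numerically in the board's frame.

Run:
```python
from h import *
from station import bot
f=np.load("pics/w7.npz");p=f["p"];o=dict(eef_pos=f["e"],tool_rot=f["r"])
B=wrist(bot,o,[[237,75],[394,75],[248,307],[382,307]],.010)
C=wrist(bot,o,[[266,165.5],[366,165.5],[362,291],[272,291]],.014)
n=(B[0]+B[1])/2;fa=(B[2]+B[3])/2;u=(fa-n)[:2];L=np.hypot(*u);u/=L;v=np.array([-u[1],u[0]])
r=((C[0]+C[1])/2-n)[:2];w=(C[0]-C[1])[:2]
print("board len",L,"rear edge board x",r@u*1000-105,"y",r@v*1000,"origin x",r@u*1000-105+55)
fr=((C[2]+C[3])/2-n)[:2]-r
print("card angle deg",np.degrees(np.arctan2(fr@v,fr@u)),np.degrees(np.arctan2(w@u,-(w@v))), "vis len",np.hypot(*fr))
hsv=lambda p:cv2.cvtColor(p,cv2.COLOR_RGB2HSV)
def lem(p):
    h=hsv(p).astype(int);m=(h[...,0]>20)&(h[...,0]<35)&(h[...,1]>80);m[:230]=0;m[290:]=0;m[:,:425]=0;m[:,485:]=0
    y,x=np.nonzero(m);return x.mean(),y.mean()
q,_=bot.read_camera("top");print(lem(np.load("pics/top0p.npy")),lem(q));print(bot.get_obs()["joint_vel"].round(3))
```

```text
board len 0.19366416800087877 rear edge board x -38.33420682652027 y 0.5490127451497843 origin x 16.665793173479727
card angle deg 0.6120471688151031 0.11878752312607574 vis len 0.10922979944761324
(np.float64(455.2543859649123), np.float64(261.85087719298247)) (np.float64(455.36764705882354), np.float64(259.4779411764706))
[-0.005  0.015  0.008  0.008  0.    -0.001  0.   ]
```

```bash
python3 -c "
from station import bot
bot.hand_in();print(bot.get_obs()['t'])"
```

```text
the job is handed in; nothing more can be done
the job is handed in; nothing more can be done
```

I gripped the tomato card by its bar and laid it flat on the board. I then slid it under the clip until the force rose and the motion stalled at the stop. After that I released it, raised the arm clear and handed the job in at about 16 s.

**Card position:** the last wrist view put the card's origin at x ≈ +16.7 mm and y ≈ +0.5 mm in the board's frame, turned less than 1°. The side view shows it flat with the clip resting on it.

**Not measured directly:**
- **Clip force on the card:** I had no reading of it. While the card was under the clip the pull against the tool was about 11–12 N, which also includes card friction.
- **Robot touching the clip:** I did not measure this either, but the fingers should have stayed about 20 mm behind the lip.

**Worth knowing:**
- **Pressing force:** I pressed the card onto the board with about 35 N for a moment before easing off. That force went through the fingers.
- **Lemon card:** its colour-mask centre differed by 2.4 px (about 5 mm) between the first and last top views. I put that down to shadow or the arm hiding part of it, since the robot never went near the card, but I did not check. Even a real shift of that size would be well within 30 mm.

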